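Fit a cover over its locating pin on a leak-test fixture and hold it down on the seal

ROBOT

A 7-joint arm with a two-finger parallel gripper is mounted at the origin on the work surface. World frame = base frame: x ahead of the robot, y to its left, z up, the work surface at z = 0. Lengths are in m, angles in rad, forces in N, time in s.
With the tool pointing down it reaches from about 0.425 to 0.875 m from the base axis. Payload 8.4 kg.
Tool frame: the origin (TCP) lies midway between the tips of the shut fingers; the grasp point (between the pads) lies 19 mm behind it; z points along the fingers, y is the direction in which the jaws open and shut (so a half turn about z gives the same grasp; the last joint's range is limited). The gripper opens to 87 mm and grips with 3 to 60 N. Pads are 19 mm wide; open, the fingers measure 117 mm over their backs; the gripper's body (75 mm by 190 mm) begins 51 mm behind the grasp point.
Start: joints at [-0.099, 0.333, 0.04, 1.465, -0.013, 1.343, -0.059], TCP at [0.65, -0, 0.223] pointing down, gripper open.
Joint ranges: [-2.58, 2.58], [-0.38, 2.09], [-1.3, 1.39], [0.25, 2.4], [-1.5, 4.64], [0.08, 2.09], [-2.65, 2.65]. Speed limits (rad/s): [2.22, 2.22, 2.79, 2.79, 3.14, 3.14, 3.14].

INTERFACE

Orientations are given as a unit quaternion [w, x, y, z].
In Python, from rig import observe, grab_frame, hand_in gives the robot as it stands.
- The arm moves only by the tool jog_arm, never from a script. Its argument "commands" is a list of rows, each a list of 5 numbers: the shift along the tool's x, y, z in m, then the turn about the tool's z in rad, then the opening, from 0 (shut) to 1 (fully open). A call has 1 to 8 rows; each row shifts and turns the pose as measured when the row begins, along the tool's axes as they then stand; what a row does not reach is not made up. A row lasts 1/8 s, in which the tool goes at most 62.5 mm and 10.7 degrees, less where a joint would pass 70% of its speed; a pose out of reach is approached as far as the arm can. A call with a gripper value outside its range is refused whole. The fingers move at their own pace and stop on an object; "newtons" is the grip in N (left out, the last holds). Time passes only in rows, so rows that do not move let the fingers close. It gives the time, the measured TCP pose, the force and the opening at its end, in the units of the state.
- observe(): the state, without advancing time (a new reading comes with each control period).
- grab_frame(name): name is "scene" or "side" or "wrist"; returns a dict with "color" (420x560x3 uint8, blue, green, red), "mtx" (3x3 intrinsics, pixels), "k1" (the pictures are not rectified: a ray, as slopes to the right and down, at radius r is drawn at 1 + k1 r^2 times it, then the intrinsics apply), "position" and "attitude" of the camera in the world. Camera axes: x right, y up, looking along -z (the intrinsics and any distortion apply to the point x, -y, -z); pixel columns grow to the right and rows downward; lengths in m; the calibration is good to about 2 mm. A picture is of the moment at which its call begins. There is no depth.
- hand_in(): hands the job in, once; it reports no verdict.
The state is a dict: "time_s": time; "joints": joint angles; "dq": joint speeds; "tau": joint torques, N m; "eef_pos": TCP position; "orientation": TCP orientation; "force": force on the tool from outside, world axes, zero at the start; "moment": the same for the moment, N m; "width": opening from 0.0 (shut) to 1.0 (fully open).
Only numpy, scipy, OpenCV 4.12 (cv2) and the standard library are available. Lean on these libraries where they do the work, as an engineer would, in place of code of your own. Each camera call takes 0.05 s, during which the arm holds its last target. There are 200 camera calls.

TASK

Take the plain steel locating pin out of the rack and stand it fully home in the bore of the leak-test fixture. Then bring the cast cover square over the fixture, sliding it about as needed until its hidden pocket drops over the pin, and press it down until the sprung seal is fully compressed. Finish while still holding the cover pressed down, without letting go; leave the headed plug and everything else on the bench where they are.

Things in the scene. Friction and masses are not known exactly. Their poses are not given: they have to be found in the camera images.
- fixture: Leak-test fixture fixed to the bench: steel base 130 mm long (its x) by 100 mm wide (its y), 40 mm high; origin at the centre of its underside, z up. A brass port sticks out 30 mm at its +x end, lower than its top. On it floats the sprung black seal plate (see seal), and in the middle is a bore.
- bore (a point): Mouth of the fixture's vertical bore, at the top of the steel base (40 mm above the bench, axes as the fixture). Bore 13 mm wide with a 2 mm chamfer, blind, 28 mm deep, reached through a 26 mm hole in the seal plate above it. The pin stood fully home has its centre 4 mm and its top 36 mm above this point.
- seal (a joint): Travel of the sprung seal plate in m: 0 up, 0.006 fully down. Rubber plate 90 mm (fixture x) by 64 mm (fixture y), 8 mm thick, centred on the bore; its top is 54 mm above the bench when up, 48 mm when down. It takes 5 N to start moving and 11 N to be fully down; the cover's weight alone does not move it.
- rack: Aluminium pin rack fixed to the bench, 150 mm along its x, 50 mm along its y, 34 mm high; origin at the centre of its underside. Three holes in a row along x, at -50, 0 and +50 mm, 13.5 mm wide, 28 mm deep: the pin stands in one of the first two, the headed plug in the other. Fingers have room on the rack's y sides.
- pin_mid (a point): Centre (half-way up) of the plain steel locating pin: a straight rod 12 mm in diameter, 64 mm long, both ends chamfered by 2 mm, about 56 g, its z along the rod. In the rack it stands upright with its foot 6 mm above the bench, so that 36 mm show above the rack.
- cover_mid (a point): Centre (31.5 mm above the underside) of the loose cast cover, 0.2 to 0.33 kg, upright. Block 90 (x) by 64 (y) by 38 mm high; on top a central grip rib 50 mm along x, 16 mm thick, 25 mm high. Midway underneath a hidden blind pocket, 14 mm wide, 31 mm deep, 2 mm chamfer. Either way round fits. Height above the bore's mouth: on top of the pin 67.5 mm, on the raised seal 45.5, pressed down 39.5.
- plug: Bystander, not the pin: short steel plug in the rack with a 22 mm wide, 18 mm high round head resting on the rack's top; origin at its foot, 26 mm below the head.
- gauge: Bystander: round dial gauge, 68 mm across, 26 mm high, lying face up, brass stem to its -x; origin at the centre of its underside.
- tee: Bystander: brass tee fitting about 64 mm long (x) and 24 mm high; origin at its underside.
- meter: Bystander: black hand meter lying flat, 130 by 62 by 30 mm; origin at the centre of its underside.
- oil: Bystander: white plastic oil bottle, 64 mm across, 130 mm high; origin at the centre of its underside.
- driver: Bystander: screwdriver lying on the bench along its x.
- spanner: Bystander: spanner lying on the bench along its x.
Mind the look-alikes: they are no part of the job. What is shaped like the part that bears cover_mid but purple or turquoise is not meant.

How it is judged:
By the outcome, as a careful person would: the job done as asked, in the order asked, and still so for the second after the job is handed in, while the arm keeps its last pose, push and grip.
It also fails if it takes over 72 s, if anything falls off the work surface, if the arm or the gripper's body presses on something with over 40 N, if the wrist force passes 120 N, or if a joint passes its speed limit or range.

## Working session

There is one attempt and no reset: what is moved stays moved. The work goes in short steps, Python scripts to look and compute and a tool call to move; the robot and the scene stay as the last step left them, time stands still between calls to the robot, and variables do not carry over. Pictures are saved under pics/ and viewed, about 8 in all and at most 12, crops included, and the job is handed in when it is done.

Besides the shell and the picture viewer there is one more tool, called by a JSON object that holds its "op" and its "data", one argument or row to a line. jog_arm: Moves the arm, as the interface text tells. Its arguments: {"type":"object","properties":{"commands":{"type":"array"},"newtons":{"type":"number"}},"required":["commands"]}

```bash
mkdir -p pics; cat > h.py <<'E'
import numpy as np, cv2
from scipy.spatial.transform import Rotation as R
from rig import observe, grab_frame, hand_in
def rot(a):
    a=np.array(a,float)
    if a.shape==(3,3): return a
    return R.from_quat([a[1],a[2],a[3],a[0]]).as_matrix()
def ray(f,u,v):
    K=np.array(f["mtx"]); p=cv2.undistortPoints(np.array([[[u,v]]],float),K,np.array([f["k1"],0,0,0.]))[0,0]
    d=rot(f["attitude"])@np.array([p[0],-p[1],-1.]); return np.array(f["position"]),d
def onz(f,u,v,z):
    c,d=ray(f,u,v); return c+d*(z-c[2])/d[2]
def proj(f,P):
    q=rot(f["attitude"]).T@(np.array(P)-np.array(f["position"])); q=np.array([q[0],-q[1],-q[2]])
    return cv2.projectPoints(q[None],np.zeros(3),np.zeros(3),np.array(f["mtx"]),np.array([f["k1"],0,0,0.]))[0].ravel()
def tri(*rs):
    A=np.zeros((3,3));b=np.zeros(3)
    for c,d in rs:
        d=d/np.linalg.norm(d);M=np.eye(3)-np.outer(d,d);A+=M;b+=M@c
    return np.linalg.solve(A,b)
E
python3 - <<'E'
from h import *
import pickle
for n in ("scene","side","wrist"):
    f=grab_frame(n); cv2.imwrite(f"pics/{n}0.png",f["color"]); pickle.dump(f,open(n+"0.pkl","wb"))
    print(n,f["mtx"],f["k1"],f["position"],f["attitude"])
print(observe())
a=[cv2.imread(f"pics/{n}0.png") for n in ("scene","side")]
E
```

```text
scene [[398.26718043   0.         280.5826299 ]
 [  0.         398.26718043 205.82281957]
 [  0.           0.           1.        ]] -0.11054374204542848 [ 1.10906898 -0.48701752  0.65449694] [0.81495375 0.3958899  0.1906122  0.37787375]
side [[500.62436925   0.         271.19103472]
 [  0.         500.62436925 207.71902351]
 [  0.           0.           1.        ]] 0.029849113459425602 [0.11724441 0.67725643 1.06275752] [-0.27267459 -0.09045875  0.32427771  0.90128228]
wrist [[326.44017242   0.         281.39162415]
 [  0.         326.44017242 211.13836715]
 [  0.           0.           1.        ]] -0.07341005925028003 [0.65073505 0.07842556 0.38443385] [ 9.89568401e-01 -1.44060366e-01  9.92762700e-04 -7.30895072e-05]
{'time_s': 0.15, 'joints': array([-0.09919621,  0.3337681 ,  0.03989407,  1.46605869, -0.01340138,
        1.34330965, -0.05849939]), 'dq': array([ 0.00141905, -0.00185442, -0.00055296, -0.00363708,  0.00107429,
        0.00095587, -0.00015663]), 'tau': array([ 1.24259990e-03, -6.56844234e+01,  1.33660264e+00, -4.04110801e+01,
       -5.95439016e-02,  4.17590642e-02, -1.22402304e-05]), 'eef_pos': array([ 6.49633253e-01, -3.63719942e-05,  2.21855894e-01]), 'orientation': array([-4.19222967e-04,  7.07119752e-01,  7.07093522e-01, -4.82053421e-04]), 'force': array([-1.13028314,  0.77994994, -1.3892681 ]), 'moment': array([-0.03721102,  0.01504711, -0.02424805]), 'width': 0.9999304394652291}
```

View pics/scene0.png

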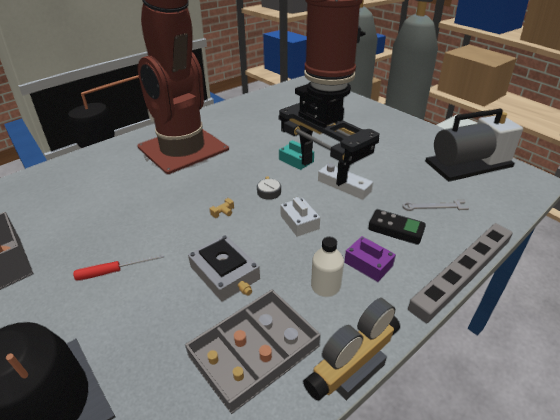

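View pics/side0.png

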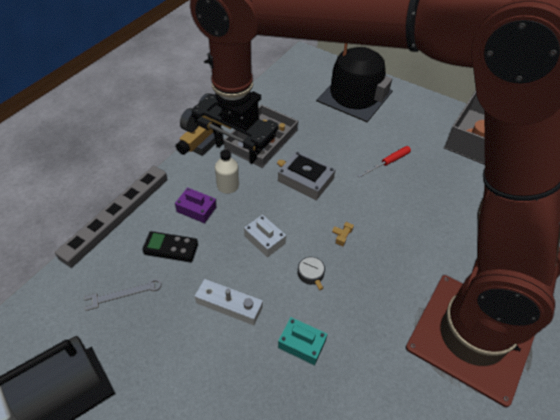

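```bash
python3 - <<'E'
from h import *
import pickle
s,d=[pickle.load(open(n+"0.pkl","rb")) for n in ("scene","side")]
def up(f,x0,y0,w,h,k): return cv2.resize(f["color"][y0:y0+h,x0:x0+w],None,fx=k,fy=k,interpolation=cv2.INTER_CUBIC)
# mosaic: side rack, side cover, side fixture, scene fixture/cover/rack
r1=np.hstack([up(d,190,270,80,60,5),up(s,310,155,80,60,5)])
r2=np.hstack([up(d,235,205,60,50,4),up(d,270,145,70,50,4),up(s,275,190,70,50,4)])
r2=cv2.resize(r2,(800,200)) 
print(r2.shape)
cv2.imwrite("pics/mos.png",np.vstack([r1,r2]))
print("side: cover",onz(d,265,230,.063),"bore",onz(d,307,169,.054),"rackpins",onz(d,228,294,.05),onz(d,247,301,.05),"hole",onz(d,209,292,.034))
print("scene: cover",onz(s,299,205,.063),"bore",onz(s,222,257,.054))
E
```

```text
(200, 800, 3)
side: cover [0.52997073 0.05389622 0.063     ] bore [ 0.554685   -0.19311453  0.054     ] rackpins [0.5038777  0.24466625 0.05      ] [0.45746281 0.23518982 0.05      ] hole [0.54983404 0.25813501 0.034     ]
scene: cover [0.54810069 0.03182364 0.063     ] bore [ 0.56691082 -0.20428778  0.054     ]
```

View pics/mos.png

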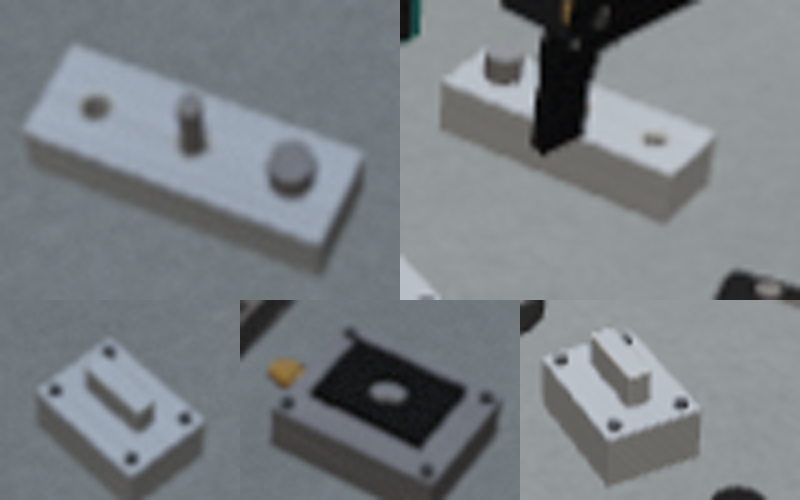

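```bash
python3 - <<'E'
from h import *
import pickle
s,d=[pickle.load(open(n+"0.pkl","rb")) for n in ("scene","side")]
for n,a,b in [("cover",(300,203.5),(265,227)),("bore",(222,257),(307,168)),("plug",(331,164),(248,301)),("hole",(361,183),(209,291))]:
    P=tri(ray(s,*a),ray(d,*b)); print(n,P,proj(s,P)-a,proj(d,P)-b)
print("tips",[proj(s,(.65+e,0,.222)) for e in(-.05,.05)],[proj(d,(.65+e,0,.222)) for e in(-.05,.05)], "base",proj(s,(0,0,0)),proj(d,(0,0,0)))
print("pin top",onz(d,228,290,.07))
E
```

```text
cover [0.53845558 0.04277739 0.05666067] [-0.36018361 -0.05990578] [-0.35111362  0.06407867]
bore [ 0.56004768 -0.20153714  0.04723573] [-0.36324257 -0.09855487] [-0.27168517  0.09571197]
plug [0.45556824 0.23622738 0.05313012] [-0.48601505 -0.05199479] [-0.6105699   0.07735602]
hole [0.55419767 0.25544301 0.03034112] [-0.54348001 -0.02367941] [-0.64011353  0.03207794]
tips [array([305.65839682, 161.89928739]), array([341.21345363, 182.74955677])] [array([253.29798505, 160.84541999]), array([219.24026152, 144.22641468])] base [181.87946784 147.82602623] [471.92138274 335.54117313]
pin top [0.50232478 0.24500455 0.07      ]
```

View pics/wrist0.png

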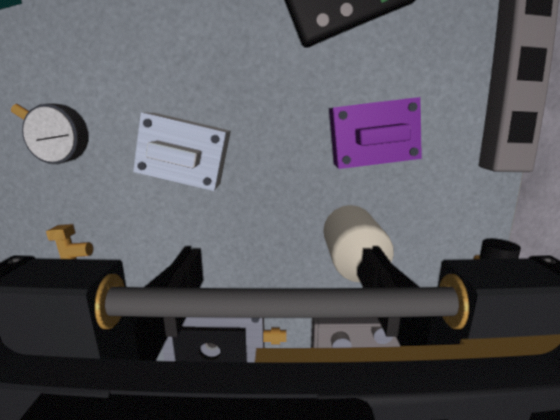

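{"op": "jog_arm", "data": {
  "commands": [
    [0.049,-0.03,0,0,1],
    [0.049,-0.03,0,0,1],
    [0.049,-0.03,0,0,1],
    [0.049,-0.03,0,0,1],
    [0.049,-0.03,0,0,1],
    [0,0,0,0.18,1],
    [0,0,0,0.18,1],
    [0,0,0,0.18,1]
  ]
}}

```text
time_s: 1.15
eef_pos: [0.4931, 0.2524, 0.2192]
orientation: [-0.0, 0.874, 0.487, -0.002]
force: [0.9, -0.2, -0.3]
width: 1.0
```

{"op": "jog_arm", "data": {
  "commands": [
    [0,0,0,0.18,1],
    [0,0,0,0.18,1],
    [0,0,0,0.18,1],
    [0,0,0,0.18,1],
    [0,0,0,0.18,1],
    [0,0,0,0,1]
  ]
}}

```text
time_s: 1.9
eef_pos: [0.492, 0.2521, 0.2176]
orientation: [0.002, 0.999, 0.043, -0.004]
force: [-0.2, 0.9, 0.2]
width: 1.001
```

```bash
cat >> h.py <<'E'
def yaws(o):
    Rm=rot(o["orientation"]); return np.degrees(np.arctan2(Rm[1,1],Rm[0,1])),Rm
def delta(P,jaw=None):
    """move needed in tool axes to bring TCP to P, and turn to put jaw axis at world yaw (mod 180)"""
    o=observe(); y,Rm=yaws(o); dl=Rm.T@(np.array(P)-o["eef_pos"])
    t=None if jaw is None else np.radians((y-jaw+90)%180-90)
    print("t",o["time_s"],"tcp",o["eef_pos"].round(4),"jawyaw",round(y,2),"tilt",np.degrees(np.arccos(-Rm[2,2])).round(2),"dTool",dl.round(4),"turn",t,"F",o["force"].round(1),"w",round(o["width"],3),"j7",o["joints"][6].round(2))
E
python3 - <<'E'
from h import *
import pickle
f=grab_frame("wrist"); cv2.imwrite("pics/wrist1.png",f["color"]); pickle.dump(f,open("wrist1.pkl","wb"))
delta((.502,.245,.2),-79)
print(proj(f,observe()["eef_pos"]),proj(f,(.502,.245,.07)),proj(f,(.502,.245,.034)))
E
```

```text
t 1.95 tcp [0.492  0.2521 0.2176] jawyaw -84.87 tilt 0.45 dTool [0.0095 0.0079 0.0176] turn -0.10237935011754459 F [-0.4  0.4 -0.8] w 1.003 j7 -2.04
[281.207516   265.17554029] [289.17449474 187.83030849] [288.35820134 180.30933312]
```

View pics/wrist1.png

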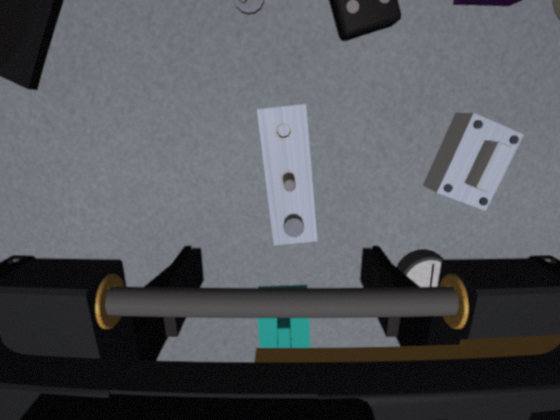

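```bash
python3 - <<'E'
from h import *
import pickle
f=pickle.load(open("wrist1.pkl","rb"));g=cv2.cvtColor(f["color"],cv2.COLOR_BGR2GRAY)
m=(g>135).astype(np.uint8); m=cv2.morphologyEx(m,cv2.MORPH_CLOSE,np.ones((5,5)))
m=cv2.morphologyEx(m,cv2.MORPH_OPEN,np.ones((5,5)))
for c in cv2.findContours(m,0,2)[0]:
    if cv2.contourArea(c)<800: continue
    b=cv2.boundingRect(c); print(b,cv2.contourArea(c))
    z=.034 if b[0]<330 else .038
    P=np.array([onz(f,*p[0],z)[:2] for p in c],np.float32)
    r=cv2.minAreaRect(P*1000); print(r)
    bx=cv2.boxPoints(r); e=bx[1]-bx[0] if np.linalg.norm(bx[1]-bx[0])>np.linalg.norm(bx[2]-bx[1]) else bx[2]-bx[1]
    print("long yaw",np.degrees(np.arctan2(e[1],e[0])))
h=f["color"][165:205,270:310]; print(g[172:196:1,280:300:2])
E
```

```text
(443, 119, 74, 88) 3975.0
((539.8474731445312, 40.331241607666016), (64.211181640625, 90.99197387695312), 76.42512512207031)
long yaw -13.574872
(257, 104, 61, 141) 6428.5
((504.009033203125, 245.16537475585938), (151.6722869873047, 51.5245361328125), 11.167061805725098)
long yaw 11.167055
[[166 164 152 133 116 130 149 169 172 168]
 [166 160 133  98  72  82 119 164 170 167]
 [163 151 102  65  51  53  80 156 171 167]
 [164 141  74  56  51  49  59 143 171 169]
 [161 132  62  54  51  49  51 123 171 169]
 [158 127  60  54  49  48  50 108 167 168]
 [160 119  58  58  53  55  49  98 167 168]
 [161 124  59  62  74  77  62  96 167 169]
 [162 133  66  80  98 101  82  99 167 170]
 [163 139  78 105 117 116 105 101 165 169]
 [163 142  94 117 122 121 114 109 165 168]
 [162 148 110 120 123 123 118 114 162 167]
 [166 153 122 121 123 124 121 113 164 170]
 [164 158 128 124 125 123 122 116 162 171]
 [166 161 130 124 126 123 122 115 162 172]
 [166 163 135 125 123 122 122 119 166 174]
 [167 162 143 122 123 123 118 129 169 172]
 [165 164 154 126 122 122 118 147 170 172]
 [167 165 162 141 125 124 132 160 170 172]
 [166 165 165 157 144 142 156 169 170 172]
 [167 164 165 166 163 160 168 170 171 173]
 [166 165 166 166 167 165 172 171 169 173]
 [167 164 167 168 169 166 171 170 169 172]
 [168 165 168 168 167 167 168 169 169 172]]
```

{"op": "jog_arm", "data": {
  "commands": [
    [0.011,0.007,0.03,-0.105,1],
    [0,0,0.05,0,1]
  ]
}}

```text
time_s: 2.2
eef_pos: [0.5059, 0.2474, 0.1399]
orientation: [-0.0, 0.995, 0.104, 0.0]
force: [0.4, 0.3, -0.0]
width: 0.998
```

```bash
python3 - <<'E'
from h import *
delta((.504,.245,.042),-78.83)
E
```

```text
t 2.2 tcp [0.5059 0.2474 0.1399] jawyaw -78.08 tilt 0.05 dTool [-0.0024  0.002   0.0979] turn 0.013126965492860472 F [ 0.4  0.3 -0. ] w 0.998 j7 -1.9
```

{"op": "jog_arm", "data": {
  "commands": [
    [-0.002,0.002,0.04,0.013,1],
    [0,0,0.04,0,1],
    [0,0,0.01,0,1],
    [0,0,0,0,1]
  ]
}}

```text
time_s: 2.7
eef_pos: [0.5025, 0.2439, 0.0449]
orientation: [0.0, 0.994, 0.105, -0.002]
force: [-0.8, -0.5, 0.6]
width: 1.001
```

```bash
python3 - <<'E'
from h import *
import pickle
delta((.504,.245,.042),-78.83)
f=grab_frame("wrist"); cv2.imwrite("pics/wrist2.png",f["color"][150:420,100:460]); pickle.dump(f,open("wrist2.pkl","wb"))
print(proj(f,observe()["eef_pos"]),proj(f,(.504,.245,.07)))
E
```

```text
t 2.7 tcp [0.5025 0.2439 0.0449] jawyaw -77.98 tilt 0.24 dTool [ 0.0017 -0.0008  0.0029] turn 0.014867406861181563 F [-0.8 -0.5  0.6] w 1.001 j7 -1.9
[280.79884571 265.11998881] [279.28914134 285.59051568]
```

View pics/wrist2.png

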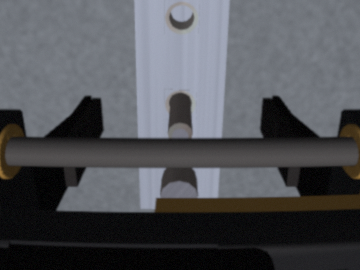

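{"op": "jog_arm", "data": {
  "commands": [
    [0.002,-0.001,0.003,0.015,1],
    [0,0,0,0,0],
    [0,0,0,0,0],
    [0,0,0,0,0],
    [0,0,0,0,0],
    [0,0,0,0,0],
    [0,0,0,0,0],
    [0,0,0,0,0]
  ],
  "newtons": 35
}}

```text
time_s: 3.75
eef_pos: [0.507, 0.2469, 0.0464]
orientation: [-0.001, 0.995, 0.097, 0.001]
force: [0.4, -0.2, 0.4]
width: 0.288
```

```bash
python3 - <<'E'
from h import *
delta((.504,.245,.042),-78.83)
E
```

```text
t 3.75 tcp [0.507  0.2469 0.0464] jawyaw -78.83 tilt 0.17 dTool [-0.0033  0.0013  0.0043] turn -8.294481671545165e-05 F [ 0.4 -0.2  0.4] w 0.288 j7 -1.92
```

{"op": "jog_arm", "data": {
  "commands": [
    [-0.003,0.001,0.004,0,0],
    [0,0,0,0,0],
    [0,0,0,0,0],
    [0,0,0,0,0]
  ]
}}

```text
time_s: 4.25
eef_pos: [0.5037, 0.2451, 0.0417]
orientation: [-0.001, 0.995, 0.097, 0.001]
force: [-0.1, -0.6, -1.0]
width: 0.128
```

```bash
python3 - <<'E'
from h import *
delta((.504,.245,.042),-78.83)
print(observe()["eef_pos"],observe()["eef_pos"])
E
```

```text
t 4.25 tcp [0.5037 0.2451 0.0417] jawyaw -78.84 tilt 0.13 dTool [ 0.0002  0.0001 -0.0003] turn -0.0001132792091602417 F [-0.1 -0.6 -1. ] w 0.128 j7 -1.92
[0.5037445  0.24505805 0.0417016 ] [0.5037445  0.24505805 0.0417016 ]
```

{"op": "jog_arm", "data": {
  "commands": [
    [0,0,-0.05,0,0],
    [0,0,-0.05,0,0],
    [0,0,-0.05,0,0],
    [-0.015,0.05,0,0,0],
    [-0.015,0.05,0,0,0],
    [-0.015,0.05,0,0,0],
    [-0.015,0.05,0,0,0],
    [-0.015,0.05,0,0,0]
  ]
}}

```text
time_s: 5.25
eef_pos: [0.4791, -0.0174, 0.1969]
orientation: [-0.002, 0.995, 0.102, 0.003]
force: [0.7, -0.0, -0.1]
width: 0.129
```

{"op": "jog_arm", "data": {
  "commands": [
    [-0.015,0.05,0,0,0],
    [-0.015,0.05,0,0,0],
    [-0.015,0.05,0,0,0],
    [-0.015,0.05,0,0,0],
    [0,0,0,0,0]
  ]
}}

```text
time_s: 5.88
eef_pos: [0.458, -0.2365, 0.1971]
orientation: [-0.001, 0.995, 0.098, 0.005]
force: [-0.4, 0.9, -0.8]
width: 0.126
```

```bash
python3 - <<'E'
from h import *
import pickle
delta((.56,-.202,.2))
f=grab_frame("wrist"); cv2.imwrite("pics/wrist3.png",f["color"]); pickle.dump(f,open("wrist3.pkl","wb"))
E
```

```text
t 5.875 tcp [ 0.458  -0.2365  0.1971] jawyaw -78.7 tilt 0.55 dTool [ 0.1068 -0.0139 -0.0019] turn None F [-0.4  0.9 -0.8] w 0.126 j7 -0.95
```

View pics/wrist3.png

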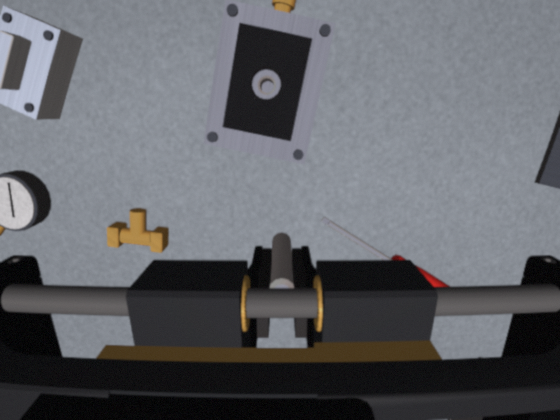

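```bash
cat >> h.py <<'E'
def rects(f,m,z,amin=800):
    out=[]
    for c in cv2.findContours(m.astype(np.uint8),0,1)[0]:
        if cv2.contourArea(c)<amin: continue
        P=np.array([onz(f,*p[0],z)[:2] for p in c],np.float32)*1000
        r=cv2.minAreaRect(P); bx=cv2.boxPoints(r); e=bx[1]-bx[0]
        if np.linalg.norm(e)<np.linalg.norm(bx[2]-bx[1]): e=bx[2]-bx[1]
        out.append((cv2.boundingRect(c),np.round(r[0],1),np.round(r[1],1),round(float((np.degrees(np.arctan2(e[1],e[0]))+90)%180-90),2)))
    return out
E
python3 - <<'E'
from h import *
import pickle
f=pickle.load(open("wrist3.pkl","rb"));g=cv2.cvtColor(f["color"],cv2.COLOR_BGR2GRAY)
m=(g<50).astype(np.uint8); m[200:]=0; m[:,:200]=0;m[:,340:]=0
for r in rects(f,m,.054): print(r)
o=observe();Rm=rot(o["orientation"])
print("foot predicted",proj(f,o["eef_pos"]+Rm[:,2]*.0357),"centre",proj(f,o["eef_pos"]),"bore px for z.04", proj(f,(.56,-.202,.04)))
np.set_printoptions(linewidth=200)
print(g[66:106:2,248:290:2])
print(g[226:262:2,262:304:2])
E
```

```text
((224, 24, 87, 116), array([ 560.9, -201.6]), array([62.2, 88.5]), -0.08)
foot predicted [277.66485943 239.15080589] centre [276.9453121  263.15374526] bore px for z.04 [266.64204349  85.84015534]
[[ 28  31  30  31  26  30  30  29  28  31  28  26  28  29  30  31  30  28  24  26  27]
 [ 30  30  30  28  30  31  29  32  37  43  40  31  30  30  30  29  29  29  32  27  29]
 [ 28  28  30  30  29  34  69 102 123 130 117 100  75  35  31  26  30  31  27  27  28]
 [ 28  28  30  28  44 103 135 139 140 139 140 138 132 101  44  32  29  31  29  28  30]
 [ 30  31  30  42 110 139 143 140 139 138 139 141 136 136 109  43  24  27  29  32  31]
 [ 29  30  29  98 138 140 140 136 132 128 131 134 136 139 138  88  34  29  30  29  31]
 [ 32  29  53 129 140 141 131 120 101  88  99 118 133 139 140 125  46  30  30  28  28]
 [ 30  28  82 137 140 136 119  80  60  67  75  73 114 136 140 137  83  30  30  28  26]
 [ 29  27  96 138 141 129  93  63 105 128 133 119 100 133 140 138  99  32  30  32  29]
 [ 30  25 109 140 139 127  82 105 136 137 138 135 132 134 137 138 103  34  29  29  31]
 [ 29  29  98 139 141 127  85 126
[... 1704 characters left out ...]
41]
 [101 136 137 140 143  92  70  68  67  65  62  58  57  55  75 134 142 141 142 130  77]
 [ 48  74  75  77  84  74  70  69  66  64  58  60  57  53  71  86  79  75  75  76  20]
 [ 14  11  15  19  19  63  70  69  66  63  61  58  57  54  61  39  14  15  15  12  10]
 [  9  18  18  11  21  63  69  69  66  62  60  59  57  56  57  28  15  15  10  16  12]
 [ 13  11   7  13  15  65  72  68  65  62  60  59  59  57  55  29  15  14  10   7   9]
 [ 11  13  11  14  17  65  70  69  66  64  62  60  59  58  53  25   9  15  13  16   9]
 [ 14  14  10  10  14  64  70  69  65  61  60  59  59  57  55  30  11  13  13  11   7]
 [ 14  16  10  14  16  64  70  67  65  62  60  60  60  56  55  24  18  17  15  12  12]]
```

{"op": "jog_arm", "data": {
  "commands": [
    [0.045,-0.007,0.02,0,0],
    [0.045,-0.007,0.02,0,0],
    [0.017,0,0.02,0,0],
    [0,0,0.02,0,0],
    [0,0,0,0,0],
    [0,0,0,0,0]
  ]
}}

```text
time_s: 6.68
eef_pos: [0.5673, -0.1885, 0.1169]
orientation: [-0.004, 0.995, 0.104, 0.006]
force: [-0.1, 0.1, -0.8]
width: 0.123
```

```bash
cat > seal.py <<'E'
from h import *
import pickle,sys
delta((.561,-.2016,.1))
f=grab_frame("wrist"); cv2.imwrite(f"pics/{sys.argv[1]}.png",f["color"]); pickle.dump(f,open(sys.argv[1]+".pkl","wb"))
o=observe();Rm=rot(o["orientation"])
print("foot predicted",proj(f,o["eef_pos"]+Rm[:,2]*.0357),"tcp",proj(f,o["eef_pos"]),"bore",proj(f,(.561,-.2016,.04)))
E
python3 seal.py wrist4
```

```text
t 6.675 tcp [ 0.5673 -0.1885  0.1169] jawyaw -78.04 tilt 0.83 dTool [-0.0091  0.0116  0.0168] turn None F [-0.1  0.1 -0.8] w 0.123 j7 -1.01
foot predicted [281.12767822 240.96606167] tcp [280.99675342 265.27730477] bore [296.61601571 233.09359226]
```

View pics/wrist4.png

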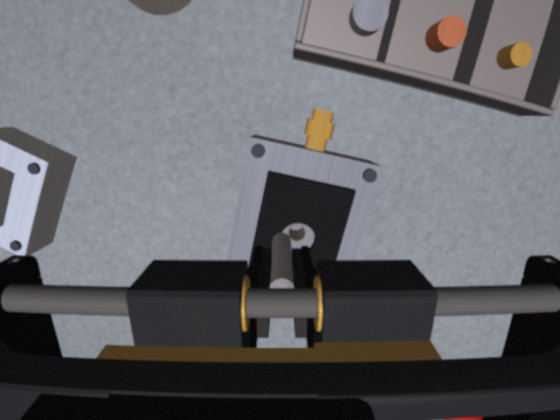

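{"op": "jog_arm", "data": {
  "commands": [
    [-0.009,0.012,0.014,0,0],
    [0,0,0,0,0],
    [0,0,0,0,0]
  ]
}}

```text
time_s: 7.1
eef_pos: [0.5608, -0.2038, 0.1034]
orientation: [-0.003, 0.995, 0.104, 0.007]
force: [0.2, 1.4, -0.4]
width: 0.124
```

```bash
python3 seal.py wrist5
```

```text
t 7.1 tcp [ 0.5608 -0.2038  0.1034] jawyaw -78.12 tilt 0.93 dTool [ 0.0006 -0.0021  0.0035] turn None F [ 0.2  1.4 -0.4] w 0.124 j7 -0.97
foot predicted [281.36090049 241.17855513] tcp [281.26344713 265.47650513] bore [278.7970479  227.08848947]
```

{"op": "jog_arm", "data": {
  "commands": [
    [0.001,-0.0025,0.01,0,0],
    [0,0,0,0,0],
    [0,0,0,0,0]
  ]
}}

```text
time_s: 7.52
eef_pos: [0.5614, -0.2007, 0.0928]
orientation: [-0.004, 0.995, 0.104, 0.007]
force: [-1.0, 1.0, -0.1]
width: 0.126
```

```bash
cat >> seal.py <<'E'
print("foot world",(o["eef_pos"]+Rm[:,2]*.0357).round(4),"foot off tool",(Rm.T@(np.array([.561,-.2016,.04])-o["eef_pos"]-Rm[:,2]*.0357)).round(4))
g=cv2.cvtColor(f["color"],cv2.COLOR_BGR2GRAY); m=(g<50); m[245:]=0; m[:,:215]=0; m[:,370:]=0
np.set_printoptions(linewidth=200); 
if len(sys.argv)>2: print(g[196:246:2,256:306:2])
E
python3 seal.py wrist6 1
```

```text
t 7.525 tcp [ 0.5614 -0.2007  0.0928] jawyaw -78.1 tilt 0.92 dTool [-0.0005  0.0008 -0.0073] turn None F [-1.   1.  -0.1] w 0.126 j7 -0.97
foot predicted [280.96837134 240.89134111] tcp [280.81072839 265.16532408] bore [282.79716855 233.66711087]
foot world [ 0.5618 -0.2003  0.057 ] foot off tool [-0.0013  0.0012  0.017 ]
[[ 33  31  31  33  32  32  33  34  32  33  32  32  33  31  31  31  34  36  32  31  35  32  33  34  31]
 [ 31  33  32  35  27  34  30  33  32  31  30  33  31  31  31  35  36  34  33  31  32  32  35  32  33]
 [ 32  33  31  33  31  31  31  32  31  31  30  30  32  31  32  35  32  32  33  33  32  31  32  31  33]
 [ 32  29  31  30  32  32  30  33  31  31  33  32  34  32  31  33  33  32  30  32  34  33  33  32  33]
 [ 33  31  33  30  33  33  34  32  34  32  31  32  32  30  30  34  32  32  30  33  31  31  31  30  34]
 [ 33  29  33  31  30  32  33  31  33  35  30  32  32  27  32  33  33  32  34  34  32  31  32  34  34]
 [ 31  31  34  30  33  31  31  30  34  31  32  33  32  35  31  32  32  32  34  31  32  33  32  32  30]
 [ 32  32  33  32  31  31  32  30  33  33  31  31  30  
[... 1099 characters left out ...]
 125 148 149 134  93  59  61  62  63  63  67  68  72 117 146 147 147 108  36  31]
 [ 28  31  30  34  74 145 149 149 133  91  67  72  67  64  63  60  67  72 115 145 147 148 135  58  34]
 [ 31  32  36  33  95 149 150 151 131  89  73  71  69  66  63  59  60  76 132 144 146 149 140  88  33]
 [ 32  32  33  32 100 149 149 152 126  76  72  71  69  64  62  60  59  93 144 148 148 147 141  81  32]
 [ 32  31  32  31  85 149 151 152 113  73  74  71  68  64  61  62  59 101 147 147 149 145 141  70  31]
 [ 33  34  31  28  62 141 151 150 102  74  74  70  69  62  62  60  59  92 148 148 149 144 130  50  32]
 [ 28  32  31  29  34 122 152 149 100  74  72  72  67  67  62  60  61  85 144 149 148 143 104  25  30]]
```

{"op": "jog_arm", "data": {
  "commands": [
    [-0.001,0.0015,0.006,0,0],
    [0,0,0.006,0,0],
    [0,0,0,0,0]
  ]
}}

```text
time_s: 7.95
eef_pos: [0.5608, -0.2022, 0.0797]
orientation: [-0.004, 0.995, 0.104, 0.007]
force: [0.0, 0.1, -0.4]
width: 0.125
```

```bash
python3 seal.py wrist7
```

```text
t 7.95 tcp [ 0.5608 -0.2022  0.0797] jawyaw -78.09 tilt 0.91 dTool [ 0.0007 -0.0006 -0.0203] turn None F [ 0.   0.1 -0.4] w 0.125 j7 -0.96
foot predicted [281.30240736 240.82308211] tcp [281.18789422 265.16760326] bore [280.68005418 238.92097258]
foot world [ 0.5614 -0.202   0.0444] foot off tool [-0.0004 -0.0004  0.0043]
```

{"op": "jog_arm", "data": {
  "commands": [
    [0,0,0.006,0,0],
    [0,0,0.006,0,0],
    [0,0,0,0,0]
  ]
}}

```text
time_s: 8.38
eef_pos: [0.5601, -0.2023, 0.0671]
orientation: [-0.004, 0.995, 0.104, 0.006]
force: [-1.3, 0.3, -0.9]
width: 0.125
```

```bash
python3 seal.py wrist8
```

```text
t 8.375 tcp [ 0.5601 -0.2023  0.0671] jawyaw -78.11 tilt 0.85 dTool [ 0.0014 -0.0007 -0.0329] turn None F [-1.3  0.3 -0.9] w 0.125 j7 -0.96
foot predicted [281.24375163 240.82556199] tcp [281.12402802 265.15193061] bore [280.68057921 245.06772357]
foot world [ 0.5607 -0.202   0.0317] foot off tool [ 0.0005 -0.0003 -0.0083]
```

{"op": "jog_arm", "data": {
  "commands": [
    [0.0005,0,0.005,0,0],
    [0,0,0.005,0,0],
    [0,0,0,0,0]
  ]
}}

```text
time_s: 8.8
eef_pos: [0.5603, -0.2021, 0.0565]
orientation: [-0.004, 0.995, 0.103, 0.006]
force: [-2.1, 0.1, -1.5]
width: 0.124
```

```bash
python3 seal.py wrist9
```

```text
t 8.8 tcp [ 0.5603 -0.2021  0.0565] jawyaw -78.12 tilt 0.82 dTool [ 0.0013 -0.0007 -0.0435] turn None F [-2.1  0.1 -1.5] w 0.124 j7 -0.96
foot predicted [281.15055729 240.93360918] tcp [281.0194378  265.25476459] bore [280.59536939 252.04159462]
foot world [ 0.5608 -0.2018  0.0209] foot off tool [ 0.0005 -0.0003 -0.0191]
```

{"op": "jog_arm", "data": {
  "commands": [
    [0,0,0,0,0.5],
    [0,0,0,0,0.5],
    [0,0,0,0,0.5],
    [0,0,0,0,0.5],
    [0,0,-0.03,0,0.5],
    [0,0,-0.04,0,0.5],
    [-0.03,0,-0.04,0,1],
    [-0.03,0,0,0,1]
  ]
}}

```text
time_s: 9.85
eef_pos: [0.5026, -0.2149, 0.1701]
orientation: [-0.003, 0.994, 0.105, 0.008]
force: [-0.4, -0.3, -0.5]
width: 0.651
```

```bash
python3 seal.py wrist10; python3 - <<'E'
from h import *
import pickle
f=pickle.load(open("wrist10.pkl","rb"))
s=grab_frame("scene"); pickle.dump(s,open("scene10.pkl","wb"));d=grab_frame("side"); pickle.dump(d,open("side10.pkl","wb"))
P=(.561,-.2016,.076); r=lambda i,x,y,w,h,k:cv2.resize(i[y:y+h,x:x+w],None,fx=k,fy=k,interpolation=2)
p=proj(f,P);a=proj(s,P);b=proj(d,P); print(p,a,b,proj(s,(.561,-.2016,.084)),proj(d,(.561,-.2016,.084)),proj(s,(.561,-.2016,.054)),proj(d,(.561,-.2016,.054)))
c=lambda im,q,k:r(im,int(q[0])-int(130/k),int(q[1])-int(130/k),int(260/k),int(260/k),k)
print([(int(q[0])-int(130/k),int(q[1])-int(130/k)) for q,k in((p,2.5),(a,5),(b,5))])
cv2.imwrite("pics/pincheck.png",np.hstack([c(f["color"],p,2.5),c(s["color"],a,5),c(d["color"],b,5)]))
E
```

```text
t 9.85 tcp [ 0.5026 -0.2149  0.1701] jawyaw -77.95 tilt 1.01 dTool [ 0.0587 -0.0006  0.0711] turn None F [-0.4 -0.3 -0.5] w 0.651 j7 -0.97
foot predicted [281.51146825 246.53421718] tcp [281.54897585 271.30049725] bore [280.9576355  139.73311582]
foot world [ 0.4988 -0.2158  0.1329] foot off tool [ 0.0626 -0.0006  0.0937]
[280.65025422 142.43104856] [220.42251542 247.45101995] [307.16138833 160.70573315] [220.01394087 244.67523977] [307.36386316 158.65054978] [221.52440535 254.91211088] [306.6140317  166.26318839]
[(228, 90), (194, 221), (281, 134)]
```

View pics/pincheck.png

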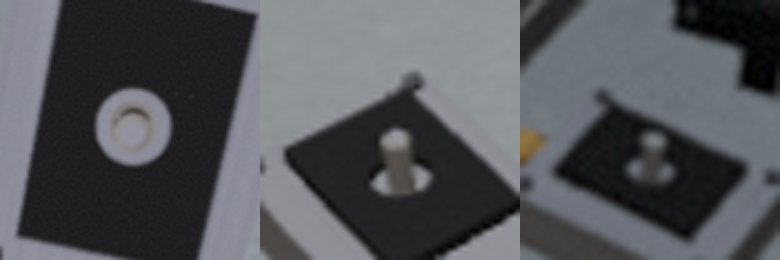

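{"op": "jog_arm", "data": {
  "commands": [
    [0.005,-0.045,0,0,1],
    [0.005,-0.045,0,0,1],
    [0.005,-0.045,0,0,1],
    [0.005,-0.045,0,0,1],
    [0.005,-0.045,0,0,1],
    [0.005,-0.045,0,0,1],
    [0,0,0,0.15,1],
    [0,0,0,0.15,1]
  ]
}}

```text
time_s: 11.0
eef_pos: [0.4772, 0.0704, 0.1676]
orientation: [-0.005, 0.999, -0.046, 0.005]
force: [-0.2, 0.2, 0.0]
width: 1.001
```

{"op": "jog_arm", "data": {
  "commands": [
    [0,0,0,0.14,1],
    [0,0,0,0,1]
  ]
}}

```text
time_s: 11.25
eef_pos: [0.4778, 0.0724, 0.1668]
orientation: [-0.006, 0.993, -0.117, 0.005]
force: [-0.5, 0.9, 0.1]
width: 0.996
```

```bash
python3 - <<'E'
from h import *
import pickle
delta((.54,.0403,.1),-103.6)
f=grab_frame("wrist"); cv2.imwrite("pics/wrist11.png",f["color"]); pickle.dump(f,open("wrist11.pkl","wb"))
g=cv2.cvtColor(f["color"],cv2.COLOR_BGR2GRAY)
print("pred top",proj(f,(.54,.0403,.038)),proj(f,(.54,.0403,.063)))
for th in (125,140):
    m=cv2.morphologyEx((g>th).astype(np.uint8),cv2.MORPH_CLOSE,np.ones((7,7))); m=cv2.morphologyEx(m,cv2.MORPH_OPEN,np.ones((5,5)))
    for r in rects(f,m,.038): print(th,r)
E
```

```text
t 11.25 tcp [0.4778 0.0724 0.1668] jawyaw -103.45 tilt 0.84 dTool [0.0674 0.0175 0.0671] turn 0.0025400891535262344 F [-0.5  0.9  0.1] w 0.996 j7 -2.04
pred top [302.74479687 129.02626237] [304.29494199 130.17532169]
125 ((45, 137, 117, 149), array([501.3, 260.4]), array([150.9,  85.3]), 11.09)
125 ((215, 73, 250, 215), array([471.6,  37. ]), array([187.3, 213.1]), -38.38)
140 ((285, 254, 58, 34), array([404.8,  58.9]), array([57., 36.]), 76.75)
140 ((45, 138, 117, 148), array([504.8, 243.5]), array([148.8,  50. ]), 11.11)
140 ((265, 74, 77, 107), array([540.2,  40.6]), array([64.7, 90.7]), -13.53)
```

View pics/wrist11.png

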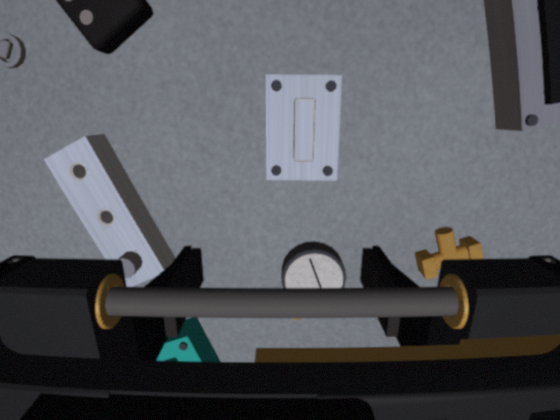

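{"op": "jog_arm", "data": {
  "commands": [
    [0.034,0.009,0.02,0,1],
    [0.034,0.009,0.02,0,1],
    [0,0,0.03,0,1],
    [0,0,0,0,1],
    [0,0,0,0,1]
  ]
}}

```text
time_s: 11.92
eef_pos: [0.5443, 0.0408, 0.0963]
orientation: [-0.006, 0.994, -0.108, 0.006]
force: [0.6, 0.5, 0.6]
width: 0.998
```

```bash
python3 - <<'E'
from h import *
delta((.5402,.0406,.042),-103.53)
E
```

```text
t 11.925 tcp [0.5443 0.0408 0.0963] jawyaw -102.36 tilt 0.96 dTool [-0.0045  0.0019  0.0543] turn 0.020377082804416486 F [0.6 0.5 0.6] w 0.998 j7 -1.89
```

{"op": "jog_arm", "data": {
  "commands": [
    [-0.0045,0.002,0.03,0.02,1],
    [0,0,0.022,0,1],
    [0,0,0,0,1]
  ]
}}

```text
time_s: 12.3
eef_pos: [0.5425, 0.0419, 0.0478]
orientation: [-0.008, 0.993, -0.116, 0.009]
force: [0.1, -0.7, -0.2]
width: 1.001
```

```bash
python3 - <<'E'
from h import *
delta((.5402,.0406,.041),-103.53)
print(rot(observe()["orientation"]).round(4))
E
```

```text
t 12.3 tcp [0.5425 0.0419 0.0478] jawyaw -103.3 tilt 1.33 dTool [-0.002   0.0019  0.0068] turn 0.004075326695561325 F [ 0.1 -0.7 -0.2] w 1.001 j7 -1.9
[[ 0.973  -0.23    0.0188]
 [-0.2302 -0.973   0.0135]
 [ 0.0152 -0.0174 -0.9997]]
```

{"op": "jog_arm", "data": {
  "commands": [
    [-0.002,0.002,0.006,0.004,1],
    [0,0,0,0,0.15],
    [0,0,0,0,0.15],
    [0,0,0,0,0.15],
    [0,0,0,0,0.15],
    [0,0,0,0,0.15],
    [0,0,0,0,0.15],
    [0,0,0,0,0.15]
  ],
  "newtons": 50
}}

```text
time_s: 13.3
eef_pos: [0.5425, 0.041, 0.0457]
orientation: [-0.009, 0.993, -0.117, 0.011]
force: [-0.5, 0.4, 0.3]
width: 0.284
```

```bash
python3 - <<'E'
from h import *
delta((.5402,.0406,.041),-103.53)
print(rot(observe()["orientation"]).round(4))
E
```

```text
t 13.3 tcp [0.5425 0.041  0.0457] jawyaw -103.47 tilt 1.64 dTool [-0.0022  0.0011  0.0046] turn 0.0010859069640229166 F [-0.5  0.4  0.3] w 0.284 j7 -1.9
[[ 0.9722 -0.2329  0.0244]
 [-0.2332 -0.9723  0.0148]
 [ 0.0203 -0.0201 -0.9996]]
```

{"op": "jog_arm", "data": {
  "commands": [
    [-0.002,0.001,0.004,0,0],
    [0,0,0,0,0],
    [0,0,0,0,0],
    [0,0,0,0,0]
  ]
}}

```text
time_s: 13.8
eef_pos: [0.541, 0.0404, 0.0425]
orientation: [-0.009, 0.993, -0.117, 0.012]
force: [-0.5, -0.4, 3.4]
width: 0.179
```

```bash
python3 - <<'E'
from h import *
delta((.5402,.0406,.041),-103.53)
print(rot(observe()["orientation"]).round(4))
E
```

```text
t 13.8 tcp [0.541  0.0404 0.0425] jawyaw -103.48 tilt 1.73 dTool [-0.0008  0.      0.0015] turn 0.0008125156498013204 F [-0.5 -0.4  3.4] w 0.179 j7 -1.9
[[ 0.9721 -0.2331  0.0262]
 [-0.2336 -0.9722  0.015 ]
 [ 0.022  -0.0207 -0.9995]]
```

{"op": "jog_arm", "data": {
  "commands": [
    [0,0,0.002,0,0],
    [0,0,0.002,0,0],
    [0,0,0.002,0,0]
  ]
}}

```text
time_s: 14.18
eef_pos: [0.5411, 0.0408, 0.0422]
orientation: [-0.01, 0.993, -0.117, 0.012]
force: [-12.3, -1.1, 28.8]
width: 0.179
```

```bash
python3 - <<'E'
from h import *
delta((.5402,.0406,.041),-103.53)
o=observe();print(rot(o["orientation"]).round(4),o["moment"])
E
```

```text
t 14.175 tcp [0.5411 0.0408 0.0422] jawyaw -103.47 tilt 1.75 dTool [-0.0009  0.0004  0.0012] turn 0.0010335851563328259 F [-12.3  -1.1  28.8] w 0.179 j7 -1.9
[[ 0.9722 -0.2329  0.0257]
 [-0.2333 -0.9723  0.0164]
 [ 0.0212 -0.0219 -0.9995]] [-0.64600781  2.90551155  0.04410287]
```

{"op": "jog_arm", "data": {
  "commands": [
    [0,0,-0.05,0,0],
    [0,0,-0.055,0,0],
    [0,0,0,-0.118,0],
    [0,0,0,-0.118,0],
    [0.004,0.045,0,0,0],
    [0.004,0.045,0,0,0],
    [0,0,0,0,0]
  ]
}}

```text
time_s: 15.05
eef_pos: [0.5447, -0.0524, 0.1455]
orientation: [-0.008, 1.0, 0.006, 0.01]
force: [-0.5, -0.3, -2.3]
width: 0.181
```

```bash
python3 - <<'E'
from h import *
delta((.561,-.2016,.147),-90)
o=observe();print(rot(o["orientation"]).round(4),o["moment"])
E
```

```text
t 15.05 tcp [ 0.5447 -0.0524  0.1455] jawyaw -89.32 tilt 1.48 dTool [ 0.0146  0.1493 -0.0035] turn 0.011790789884978557 F [-0.5 -0.3 -2.3] w 0.181 j7 -1.49
[[ 0.9997  0.0118  0.0204]
 [ 0.0115 -0.9998  0.0158]
 [ 0.0206 -0.0156 -0.9997]] [0.03910767 0.13148767 0.02758372]
```

{"op": "jog_arm", "data": {
  "commands": [
    [0.005,0.045,0,0.012,0],
    [0.005,0.045,0,0,0],
    [0.005,0.045,0,0,0],
    [0,0,0,0,0],
    [0,0,0,0,0]
  ]
}}

```text
time_s: 15.68
eef_pos: [0.5597, -0.1863, 0.1398]
orientation: [-0.009, 1.0, 0.002, 0.008]
force: [-0.3, 0.7, -2.3]
width: 0.179
```

```bash
python3 - <<'E'
from h import *
import pickle
delta((.561,-.2016,.125),-90)
o=observe();print(rot(o["orientation"]).round(4),o["moment"])
fs={n:grab_frame(n) for n in("scene","side","wrist")}; pickle.dump(fs,open("f12.pkl","wb"))
cv2.imwrite("pics/c12.png",np.hstack([cv2.resize(fs["scene"]["color"][180:310,150:310],None,fx=2.4,fy=2.4,interpolation=2),cv2.resize(fs["side"]["color"][90:220,240:400],None,fx=2.4,fy=2.4,interpolation=2)]))
P=o["eef_pos"]; print(proj(fs["scene"],P),proj(fs["side"],P),proj(fs["wrist"],P))
E
```

```text
t 15.675 tcp [ 0.5597 -0.1863  0.1398] jawyaw -89.77 tilt 1.38 dTool [0.001  0.0156 0.0145] turn 0.003953543336610578 F [-0.3  0.7 -2.3] w 0.179 j7 -1.22
[[ 0.9999  0.004   0.0154]
 [ 0.0037 -0.9998  0.0185]
 [ 0.0154 -0.0184 -0.9997]] [0.05681819 0.05974778 0.01724264]
[223.06943827 220.81078489] [306.3022911  147.27513259] [281.19784757 264.92530799]
```

View pics/c12.png

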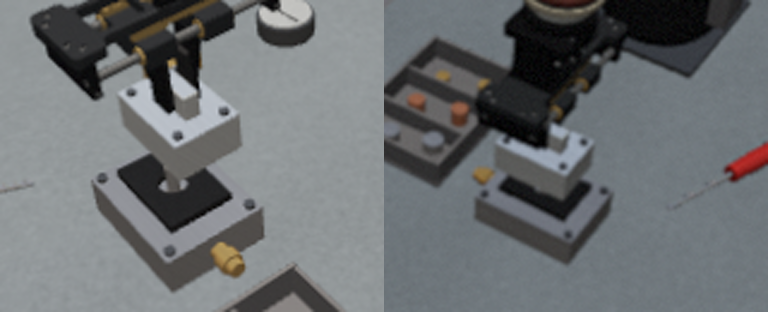

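```bash
cat > cov.py <<'E'
from h import *
def cov(f,o):
    g=cv2.cvtColor(f["color"],cv2.COLOR_BGR2GRAY); z=o["eef_pos"][2]-.0422+.038
    u,v=proj(f,o["eef_pos"]); m=(g>115).astype(np.uint8)
    rows=[]
    for r in range(212,250,4):
        L=np.where(g[r,150:420]>125)[0]+150; L=L[(L>u-110)&(L<u+110)]
        if len(L)>20:
            a,b=onz(f,L[0],r,z),onz(f,L[-1],r,z); rows.append((r,L[0],L[-1],((a+b)/2)[:2].round(4),round(np.linalg.norm(b-a),4)))
    for x in rows: print(*x)
    for c in (245,255,300,310):
        col=g[150:235,c].astype(int); e=np.argmax(np.diff(col)); print(c,"front edge row",150+e+.5,onz(f,c,150.5+e,z)[:2].round(4), col[e-1:e+4])
if __name__=="__main__":
    import pickle
    f=pickle.load(open("f12.pkl","rb"))["wrist"]; cov(f,observe()); cv2.imwrite("pics/w12.png",f["color"][120:330,140:420])
E
python3 cov.py
```

```text
212 172 391 [ 0.5889 -0.1859] 0.1182
216 172 391 [ 0.5866 -0.1859] 0.1186
220 172 391 [ 0.5844 -0.1859] 0.119
224 172 391 [ 0.5821 -0.1859] 0.1194
228 172 391 [ 0.5798 -0.1859] 0.1199
232 172 391 [ 0.5775 -0.1859] 0.1203
236 172 391 [ 0.5751 -0.1859] 0.1207
240 172 391 [ 0.5728 -0.1859] 0.1212
244 172 391 [ 0.5704 -0.186 ] 0.1217
248 172 391 [ 0.568 -0.186] 0.1221
245 front edge row 183.5 [ 0.6042 -0.1671] [ 77  98 141 177 186]
255 front edge row 183.5 [ 0.6043 -0.1724] [ 77  97 142 178 186]
300 front edge row 183.5 [ 0.6045 -0.1959] [ 75  88 134 174 183]
310 front edge row 183.5 [ 0.6045 -0.2011] [ 74  90 134 174 185]
```

View pics/w12.png

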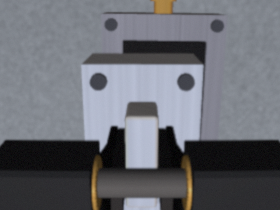

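{"op": "jog_arm", "data": {
  "commands": [
    [0.001,0.0155,0.008,0.004,0],
    [0,0,0.006,0,0],
    [0,0,0,0,0]
  ]
}}

```text
time_s: 16.2
eef_pos: [0.5614, -0.201, 0.1249]
orientation: [-0.009, 1.0, 0.001, 0.008]
force: [0.2, 0.4, -1.8]
width: 0.179
```

```bash
cat > st.py <<'E'
from h import *
delta((.561,-.202,.1168),-90)
o=observe();print(rot(o["orientation"])[:,2].round(4),o["moment"].round(2))
E
python3 st.py; python3 - <<'E'
from h import *
f=grab_frame("wrist"); o=observe(); g=cv2.cvtColor(f["color"],cv2.COLOR_BGR2GRAY).astype(int); z=o["eef_pos"][2]-.0042
for r in (192,205,220): print(r,g[r,215:230],g[r,334:350])
for u in (221,222,342,343): print(u,onz(f,u,205,z)[:2])
E
```

```text
t 16.2 tcp [ 0.5614 -0.201   0.1249] jawyaw -89.84 tilt 1.4 dTool [-0.0005  0.0012  0.008 ] turn 0.0027690429178045353 F [ 0.2  0.4 -1.8] w 0.179 j7 -1.19
[ 0.016   0.0186 -0.9997] [-0.01  0.15 -0.02]
192 [136 140 139 137 137 141 161 180 184 183 180 180 180 183 185] [189 189 187 185 185 183 181 179 168 148 134 130 132 131 130 130]
205 [133 133 133 136 135 135 144 168 184 186 183 181 180 181 168] [147 177 185 184 184 184 180 174 159 139 130 131 131 130 129 131]
220 [137 141 141 140 139 138 137 147 178 187 184 183 182 181 182] [189 187 185 185 185 181 177 160 139 132 130 131 130 130 133 132]
221 [ 0.59422151 -0.16852077]
222 [ 0.59422529 -0.16906024]
342 [ 0.59470716 -0.23298723]
343 [ 0.59471145 -0.23351871]
```

{"op": "jog_arm", "data": {
  "commands": [
    [0,0.001,0.006,0.003,0],
    [0,0,0.004,0,0]
  ]
}}

```text
time_s: 16.5
eef_pos: [0.5619, -0.2019, 0.115]
orientation: [-0.009, 1.0, -0.0, 0.009]
force: [0.2, 0.2, -1.1]
width: 0.18
```

```bash
python3 st.py
```

```text
t 16.5 tcp [ 0.5619 -0.2019  0.115 ] jawyaw -90.02 tilt 1.43 dTool [-0.0009  0.     -0.0018] turn -0.0004141576191610571 F [ 0.2  0.2 -1.1] w 0.18 j7 -1.19
[ 0.0171  0.0182 -0.9997] [ 0.05  0.13 -0.  ]
```

{"op": "jog_arm", "data": {
  "commands": [
    [-0.0007,0,0.004,0,0],
    [0,0,0.004,0,0]
  ]
}}

```text
time_s: 16.75
eef_pos: [0.5613, -0.2016, 0.1063]
orientation: [-0.009, 1.0, -0.0, 0.008]
force: [0.6, -0.2, -1.9]
width: 0.177
```

```bash
python3 st.py
```

```text
t 16.75 tcp [ 0.5613 -0.2016  0.1063] jawyaw -90.01 tilt 1.43 dTool [-0.0001  0.0002 -0.0105] turn -0.00010906698759121064 F [ 0.6 -0.2 -1.9] w 0.177 j7 -1.18
[ 0.017   0.0184 -0.9997] [-0.05  0.16  0.05]
```

{"op": "jog_arm", "data": {
  "commands": [
    [0,0,0.004,0,0],
    [-0.0002,0.0003,0.004,0,0]
  ]
}}

```text
time_s: 17.0
eef_pos: [0.5613, -0.2016, 0.0978]
orientation: [-0.009, 1.0, -0.0, 0.009]
force: [1.0, -0.0, -1.8]
width: 0.177
```

```bash
python3 st.py
```

```text
t 17.0 tcp [ 0.5613 -0.2016  0.0978] jawyaw -90.0 tilt 1.44 dTool [ 0.     0.    -0.019] turn 1.6778651745415346e-06 F [ 1.  -0.  -1.8] w 0.177 j7 -1.18
[ 0.017   0.0184 -0.9997] [-0.02  0.14 -0.  ]
```

{"op": "jog_arm", "data": {
  "commands": [
    [-0.0001,0.0001,0.003,0,0],
    [0,0,0.003,0,0]
  ]
}}

```text
time_s: 17.25
eef_pos: [0.5614, -0.2016, 0.0922]
orientation: [-0.009, 1.0, -0.0, 0.009]
force: [-3.3, 1.5, 6.9]
width: 0.181
```

```bash
python3 st.py
```

```text
t 17.25 tcp [ 0.5614 -0.2016  0.0922] jawyaw -90.0 tilt 1.46 dTool [ 0.     -0.0001 -0.0246] turn -6.691182481225183e-06 F [-3.3  1.5  6.9] w 0.181 j7 -1.18
[ 0.0174  0.0186 -0.9997] [ 0.12  0.88 -0.01]
```

{"op": "jog_arm", "data": {
  "commands": [
    [0,0,0.002,0,0]
  ]
}}

```text
time_s: 17.38
eef_pos: [0.5615, -0.2016, 0.0908]
orientation: [-0.009, 1.0, -0.0, 0.009]
force: [-3.5, 1.4, 7.6]
width: 0.177
```

```bash
python3 st.py
```

```text
t 17.375 tcp [ 0.5615 -0.2016  0.0908] jawyaw -90.0 tilt 1.48 dTool [-0.0001 -0.0001 -0.026 ] turn -4.264092552830412e-06 F [-3.5  1.4  7.6] w 0.177 j7 -1.18
[ 0.0178  0.0187 -0.9997] [0.21 1.04 0.  ]
```

{"op": "jog_arm", "data": {
  "commands": [
    [0,0,0.002,0,0]
  ]
}}

```text
time_s: 17.5
eef_pos: [0.5618, -0.2016, 0.0902]
orientation: [-0.01, 1.0, -0.0, 0.009]
force: [-9.6, 4.0, 21.2]
width: 0.178
```

{"op": "jog_arm", "data": {
  "commands": [
    [0,0,0.002,0,0]
  ]
}}

```text
time_s: 17.62
eef_pos: [0.5619, -0.2017, 0.0902]
orientation: [-0.01, 1.0, -0.0, 0.01]
force: [-11.4, 4.0, 23.9]
width: 0.182
```

```bash
python3 st.py
```

```text
t 17.625 tcp [ 0.5619 -0.2017  0.0902] jawyaw -90.01 tilt 1.57 dTool [-0.0004 -0.0002 -0.0267] turn -0.0001714690610896848 F [-11.4   4.   23.9] w 0.182 j7 -1.18
[ 0.0191  0.0195 -0.9996] [0.84 2.69 0.02]
```

```bash
python3 - <<'E'
from h import *
for i in range(3): f=grab_frame("wrist"); o=observe(); print(o["time_s"],o["eef_pos"].round(4),o["force"].round(1),o["width"].round(3))
g=cv2.cvtColor(f["color"],cv2.COLOR_BGR2GRAY).astype(int); z=o["eef_pos"][2]-.0042
for c in (245,255,300,310):
    e=np.argmax(np.diff(g[150:235,c])); print(c,150.5+e,onz(f,c,150.5+e,z)[:2].round(4),g[149+e:154+e,c])
for r in (192,205,220): print(r,g[r,215:230],g[r,334:350])
print(onz(f,221.6,205,z)[:2],onz(f,342.5,205,z)[:2])
E
```

```text
Traceback (most recent call last):
AttributeError: 'float' object has no attribute 'round'
```

```bash
python3 - <<'E'
from h import *
for i in range(4): f=grab_frame("wrist"); o=observe(); print(o["time_s"],o["eef_pos"].round(4),o["force"].round(1),round(o["width"],3))
g=cv2.cvtColor(f["color"],cv2.COLOR_BGR2GRAY).astype(int); z=o["eef_pos"][2]-.0042
for c in (245,255,300,310):
    e=np.argmax(np.diff(g[150:235,c])); print(c,150.5+e,onz(f,c,150.5+e,z)[:2].round(4),g[149+e:154+e,c])
for r in (192,205,220): print(r,g[r,215:230],g[r,334:350])
print(onz(f,221.6,205,z)[:2],onz(f,342.5,205,z)[:2])
E
```

```text
17.725 [ 0.562  -0.2018  0.0902] [-8.6  3.8 17.4] 0.178
17.775 [ 0.5621 -0.2018  0.0902] [-9.5  3.  18.5] 0.179
17.825 [ 0.5621 -0.2018  0.0902] [-8.4  3.2 18.2] 0.183
17.875 [ 0.5621 -0.2018  0.0902] [-8.2  3.2 18.1] 0.18
245 183.5 [ 0.6067 -0.1826] [ 74  97 140 176 184]
255 183.5 [ 0.6067 -0.1879] [ 72  89 133 173 183]
300 184.5 [ 0.6062 -0.2115] [ 83 119 159 180 183]
310 184.5 [ 0.6062 -0.2167] [ 85 119 159 178 183]
192 [132 132 130 131 131 135 152 177 184 183 180 178 180 181 184] [188 187 186 185 184 183 181 178 170 150 134 129 129 131 131 133]
205 [132 132 133 129 129 131 140 161 181 184 182 181 178 181 173] [135 175 184 186 185 183 179 175 158 136 131 130 130 132 132 132]
220 [128 129 131 133 130 129 131 143 174 185 185 182 181 180 181] [189 187 186 185 184 183 178 164 139 131 130 133 132 134 132 134]
[ 0.59494523 -0.16964506] [ 0.59524928 -0.23421977]
```

```bash
python3 -c "
from rig import hand_in,observe
print(hand_in()); o=observe(); print(o['time_s'],o['eef_pos'],o['force'])"
```

```text
the job is handed in; nothing more can be done
None
the job is handed in; nothing more can be done
```

I took the plain pin from the rack's middle hole and stood it in the fixture's bore. I then lowered the cover square over it and pressed until the seal bottomed. The job was handed in at about 18 s with the cover still gripped and pressed down.

**Checks that agreed:**
- **Pin:** two camera views put its top where a pin fully home should be, within about 1 pixel (an 8 mm error would show as 2–3 pixels).
- **Cover:** it went over the pin with no contact force and no searching.
- **Seal:** the tool stopped at z = 0.0902 m, exactly the height expected for fully compressed. Force jumped from 8 N to 21 N over the last 0.6 mm, so it is on the stop.
- **Hold:** the last readings were steady at about 18 N upward, with the cover unmoved in the fingers.

**Less than ideal:**
- The tool drifted to about 1.6° of tilt, which the jog rows could not correct. I estimate the cover itself is within about 0.4° of level; I did not measure that separately.
- A sideways force of about 9 N remains while pressing, probably from that tilt.
- I used all 12 picture views, so the pressed-down state was checked only by numbers, not by looking.

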